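# Clamp a dental model in the scanning cradle with its click knob

## Robot

A 6-joint arm with a two-finger parallel gripper is mounted at the origin on the work surface. World frame = base frame: x ahead of the robot, y to its left, z up, the work surface at z = 0. Lengths are in mm, angles in rad, forces in N, time in s.
With the tool pointing down it reaches from about 300 to 775 mm from the base axis. Payload 14.6 kg.
Tool frame: the origin (TCP) lies on the front face of the gripper's body, between the roots of the fingers; the fingertips stand 97 mm ahead of it and the grasp point (between the pads) lies 78 mm ahead of it; z points along the fingers, y is the direction in which the jaws open and shut (so a half turn about z gives the same grasp; the last joint's range is limited). The gripper opens to 94 mm and grips with 3 to 60 N. Pads are 16 mm wide; open, the fingers measure 119 mm over their backs; the gripper's body (75 mm by 177 mm) begins 78 mm behind the grasp point.
Start: joints at [-0.067, 0.3, 1.521, -0, 1.321, -0.067], TCP at [549.991, -0.002, 302.646] pointing down, gripper open.
Joint ranges: [-3.03, 3.03], [-0.79, 2.21], [0.23, 2.52], [-1.04, 4.18], [0, 3.07], [-2.55, 2.55]. Speed limits (rad/s): [2.22, 2.22, 2.57, 3.14, 3.14, 3.14].

## Interface

Orientations are given as [roll, pitch, yaw] about the fixed x, y, z axes, in that order (R = Rz(yaw) Ry(pitch) Rx(roll)).
In Python, from cell import manip, eyes, finder gives the robot as it stands.
- The arm moves only by the tool drive_tool, never from a script. Its argument "rows" is a list of rows, each an object with "offset": the shift along the tool's x, y, z in mm, a list of three; "spin": the turn about the tool's z in degrees; "jaw": the finger opening in mm, from 0 to 94. In form: [{"offset": [dx, dy, dz], "spin": spin, "jaw": jaw}, ...]. A call has 1 to 20 rows; each row shifts and turns the commanded pose from where the row before left it, along the tool's axes as they then stand; what a row does not reach is not made up. A row lasts 1/10 s, in which the tool goes at most 50 mm and 8.59 degrees, less where a joint would pass 70% of its speed; a pose out of reach is approached as far as the arm can. A call is refused whole if a number of a shift passes 50 or a number of a turn 8.59, either way. A call with a gripper value outside its range is refused whole. The fingers move at their own pace and stop on an object; "force" is the grip in N (left out, the last holds). Time passes only in rows, so rows that do not move let the fingers close. It gives the time, the measured TCP pose, the force and the opening at its end, in the units of the state.
- manip.read_state(): the state, without advancing time (a new reading comes with each control period).
- eyes.camera(name): name is "scene" or "side" or "wrist"; returns a dict with "color" (384x512x3 uint8, blue, green, red), "depth" (384x512 float32, mm along the optical axis (not along the pixel's ray), 0 where there is no reading), "vfov" (degrees; the focal length in pixels is half the picture's height over the tangent of half this angle, whatever the lens; pixels are square), "cx", "cy" (the principal point, pixels), "rvec" (rotation vector, rad) and "tvec" (3), from world to camera coordinates, as OpenCV has them. Camera axes: x right, y down, z forward; pixel columns grow to the right and rows downward; lengths in mm; the calibration is good to about 2 mm. The wrist camera is an equidistant fisheye: a pixel r from the principal point sees the ray r / f radians off the axis. A picture is of the moment at which its call begins.
- manip.sign_off(): hands the job in, once; it reports no verdict.
Trained networks look in the newest picture that a camera, given by its name, has taken for a name from the list of things; names that differ only in an ending like _2 or _b are one class to them, and where a whole thing is asked for, a point or a joint stands for the part that bears it (a point fixed in the world has none). Each returns a list of dicts, best first, with "p" (0 to 1); they miss things now and then, are a little off and sometimes report something else, mostly with a low value. They report only what shows in the picture. A call takes as long as a camera call. They do not tell look-alikes from the thing itself.
- finder.find_in(camera, target): "uv" ([column, row] in pixels, amid what is visible of it).
The state is a dict: "clock": time; "joints": joint angles; "qd": joint speeds; "effort": joint torques, N m; "eef_pos": TCP position; "eef_rot": TCP orientation; "wrist_force": force on the tool from outside, world axes, zero at the start; "moment": the same for the moment, N m; "finger_gap": finger opening in mm.
Only numpy, scipy, OpenCV 4.12 (cv2) and the standard library are available. Lean on these libraries where they do the work, as an engineer would, in place of code of your own. Each camera call takes 0.05 s, during which the arm holds its last target. There are 200 camera calls.

## Task

Stand the round carrier with the small stone model upright in the cradle, between the V stop and the jaw, setting it down gently and letting go; then turn the black click knob clockwise (seen from above) until the jaw has pushed the carrier home against the V and the knob clicks and slips. One or two clicks are enough; stop before it has slipped through a third, let go, and leave the other two models alone.

Things in the scene. Friction and masses are not known exactly. Their poses are not given: they have to be found in the camera images.
- carrier_mid (a point): The carrier, 160 g, loose, upright: black round plate 56 mm in diameter, 10 mm thick (foot chamfered 2.5 mm), with a beige stone block 40 mm long (x axis), 26 mm wide (y axis), 44 mm high, and three white teeth 7 mm higher; 61 mm in all. Point: centre of the block, 32 mm above the underside; z up. Grip across the 26 mm width. It may stand in the cradle at any yaw.
- seat (a point): Cradle: fixed aluminium plate 10 mm thick, 100 (x) by 200 mm (y). Point: on its top face (10 mm above the table), at the centre of the round carrier when fully home against the V. The V is on the +y side: two dark steel blocks 8 mm high whose faces touch the round plate at 45 degrees either side of +y. The jaw is on the -y side. z up.
- jaw_face (a point): Middle of the steel jaw's flat face (26 by 8 mm). The knob, turned clockwise, drives it along the cradle's +y. At the start V to jaw is 3 to 8 mm more than the carrier's 56 mm: with that play the carrier goes in, and the jaw pushes it into the V. The clamp holds when let go. Held still, the knob pushes back about 0.06 N m at most before a click, 0.1 the other way just past it.
- knob_grip (a point): Click knob on a round grey post 95 mm from the seat towards the cradle's -y; turns about the vertical. Its grip is an upright black bar 44 mm long (x axis), 14 mm wide (y axis), 30 mm high, on a black disc 38 mm in diameter. Point: on the axis, 78 mm above the table, 10 mm below the bar's top, 20 mm above that disc. It stays where it is left and may be regrasped.
- collar_mark (a point): Steel collar, 48 mm disc under the knob, drives the jaw. Point: top centre, on the axis. Its x axis (dark mark) lies along the knob's x at the start. Both turn together, drag 0.17 N m, for 0.5 to 1.7 rad, then stiffen as the jaw bears; at about 0.23 N m the knob slips on the collar in clicks of 0.31 rad, springing ahead (-0.07 N m) in each. The angle between the x axes is the slip.
- arch_model: Another model, to be left alone: a full beige dental arch on a square black plate, 66 by 62 mm, 43 mm high; origin at the centre of its underside.
- jar_model: Another model holder, to be left alone: a round grey pot 64 mm in diameter, 50 mm high, with a brown top; origin at the centre of its underside.
Mind the look-alikes: they are no part of the job. Leave any red look-alike of the part that bears carrier_mid alone. There is more than one size of the part that bears seat; the job needs the larger.

How it is judged (in metres and radians):
On the way, in this order (a step that is already met when the one before it is completed fails the run):
1. the carrier stands upright on the cradle's plate between V and jaw, let go (horizontal distance between carrier_mid and seat below 0.009 m and z of carrier_mid in the frame of seat below 0.034 m and angle between carrier_mid's own z axis and vertical below 0.06 rad and contact force between the fingers and carrier below 0.3 N), for 0.2 s.
2. the knob has slipped by a click with the jaw bearing on the carrier (angle between the x axis of knob_grip and the x axis of collar_mark, either way round above 0.22 rad and contact force between jaw and carrier above 3 N), for 0.1 s.
At the end, for the whole second after the job is handed in: The carrier stands upright (within 0.06 rad) on the cradle's plate (within 2 mm), home against the V (within 3 mm of the seat), at rest; the jaw presses on it with more than 3 N; and the knob has slipped past its first click (more than 0.22 rad against the collar) (all of step 2 and horizontal distance between carrier_mid and seat below 0.003 m and z of carrier_mid in the frame of seat below 0.034 m and angle between carrier_mid's own z axis and vertical below 0.06 rad and linear speed of carrier below 0.01 m/s); the robot touches nothing.
It fails at once if the knob has slipped through a third click (more than 0.8 rad against the collar) (angle between the x axis of knob_grip and the x axis of collar_mark, either way round above 0.8 rad).
It fails at once if the carrier was pressed or banged hard on the cradle (over 50 N) (contact force between carrier and cradle above 50 N).
It fails at once if another model was moved by more than 20 mm (distance of any of arch_model, jar_model from where it was at the start of the episode above 0.02 m).
It also fails if it takes over 72 s, if anything falls off the work surface, if the arm or the gripper's body presses on something with over 40 N, if the wrist force passes 120 N, or if a joint passes its speed limit or range.

## Working session

There is one attempt and no reset: what is moved stays moved. The work goes in short steps, Python scripts to look and compute and a tool call to move; the robot and the scene stay as the last step left them, time stands still between calls to the robot, and variables do not carry over. Pictures are saved under pics/ and viewed, about 8 in all and at most 12, crops included, and the job is handed in when it is done.

Besides the shell and the picture viewer there is one more tool, called after "Call:" by a JSON object that holds its "op" and its "data", one argument or row to a line. drive_tool: Moves the arm, as the interface text tells. Its arguments: {"type":"object","properties":{"rows":{"type":"array","items":{"type":"object","properties":{"offset":{"type":"array","items":{"type":"number"}},"spin":{"type":"number"},"jaw":{"type":"number"}}}},"force":{"type":"number"}},"required":["rows"]}

```bash
mkdir -p pics
cat > h.py <<'E'
import numpy as np, cv2
from cell import manip, eyes, finder
def cam(n,save=None):
    c=eyes.camera(n)
    if save: cv2.imwrite('pics/'+save,c['color'])
    return c
def ray_pts(c,uv):
    f=192/np.tan(np.radians(c['vfov'])/2); uv=np.atleast_2d(uv).astype(float)
    return f,uv
def world(c,uv,z=None):
    """pinhole: deproject with depth, or on plane z"""
    f=192/np.tan(np.radians(c['vfov'])/2); R=cv2.Rodrigues(np.array(c['rvec'],float))[0]; t=np.array(c['tvec'],float).ravel()
    u,v=uv; d=np.array([(u-c['cx'])/f,(v-c['cy'])/f,1.])
    o=-R.T@t; w=R.T@d
    s=c['depth'][int(round(v)),int(round(u))] if z is None else (z-o[2])/w[2]
    return o+s*w
def cloud(c):
    f=192/np.tan(np.radians(c['vfov'])/2); R=cv2.Rodrigues(np.array(c['rvec'],float))[0]; t=np.array(c['tvec'],float).ravel()
    v,u=np.mgrid[0:384,0:512]; d=c['depth']
    P=np.stack([(u-c['cx'])/f*d,(v-c['cy'])/f*d,d],-1)
    W=(P-t)@R; W[d==0]=np.nan
    return W
E
python3 - <<'E'
from h import *
np.set_printoptions(precision=1,suppress=True)
s=manip.read_state(); print(s)
ims=[]
for n in ['scene','side','wrist']:
    c=cam(n); ims.append(c['color']); 
    if n!='wrist': print(n,c['vfov'],(-cv2.Rodrigues(np.array(c['rvec'],float))[0].T@np.array(c['tvec'],float).ravel()))
    for t in ['carrier_mid','seat','jaw_face','knob_grip','collar_mark','arch_model','jar_model']:
        for r in finder.find_in(n,t):
            if r['p']>.2: print(n,t,np.round(r['uv']),round(r['p'],2), world(c,r['uv']) if n!='wrist' else '')
cv2.imwrite('pics/scene1.png',cv2.resize(ims[0],(800,600))); cv2.imwrite('pics/side1.png',cv2.resize(ims[1],(800,600)))
E
```

```text
{'clock': 0.0, 'joints': array([-0.1,  0.3,  1.5,  0. ,  1.3, -0.1]), 'qd': array([ 0.,  0., -0.,  0.,  0., -0.]), 'effort': array([ -0. , -53.2, -35.3,   0.1,   0. ,  -0. ]), 'eef_pos': array([549.8,   0. , 302.1]), 'eef_rot': array([-3.1, -0. ,  1.6]), 'wrist_force': array([-0.3, -0.6,  0.8]), 'moment': array([ 0., -0.,  0.]), 'finger_gap': 94.07481661330938}
scene 46.82826360164576 [1223.6   28.6  694. ]
scene carrier_mid [352. 282.] 0.71 [681.5 278.6  38.1]
scene seat [182. 243.] 0.94 [533.6 -51.4  17.8]
scene seat [296. 167.] 0.87 [249.3 244.7   8.7]
scene jaw_face [172. 244.] 0.67 [532.  -72.4  17. ]
scene jaw_face [291. 166.] 0.5 [251.6 229.8  12.5]
scene knob_grip [149. 232.] 0.84 [ 561.4 -110.    80.7]
scene collar_mark [151. 234.] 0.85 [ 564.2 -107.1   76.6]
scene arch_model [358. 222.] 0.89 [509.1 338.5  33.6]
scene jar_model [282. 214.] 0.96 [477.4 171.9  38.6]
side 53.15269995906538 [  46.4 -389.7  440.9]
side carrier_mid [265. 149.] 0.78 [655.4 281.2  30.2]
side carrier_mid [276. 171.] 0.59 [588.1 167.8  34.4]
side seat [116. 225.] 0.85 [232.4 228.3   9.1]
side seat [327. 241.] 0.83 [508.8 -55.2   9. ]
side jaw_face [339. 236.] 0.42 [528.2 -65.5  18.6]
side knob_grip [370. 222.] 0.69 [ 533.9 -118.2   74.6]
side collar_mark [369. 226.] 0.61 [ 532.9 -117.5   66. ]
side collar_mark [201. 166.] 0.56 [475.6 307.9  27.3]
side arch_model [200. 166.] 0.67 [475.5 311.1  24.5]
side jar_model [221. 198.] 0.8 [426.8 159.1  29.7]
side jar_model [199. 167.] 0.64 [473.9 312.7  22.2]
wrist carrier_mid [296.  31.] 0.57 
wrist seat [49. 25.] 0.77 
wrist seat [227. 197.] 0.65 
wrist jaw_face [237. 223.] 0.84 
wrist jaw_face [48. 22.] 0.48 
wrist knob_grip [245. 267.] 0.82 
wrist collar_mark [249. 265.] 0.63 
wrist jar_model [173.  33.] 0.77
```

View pics/scene1.png

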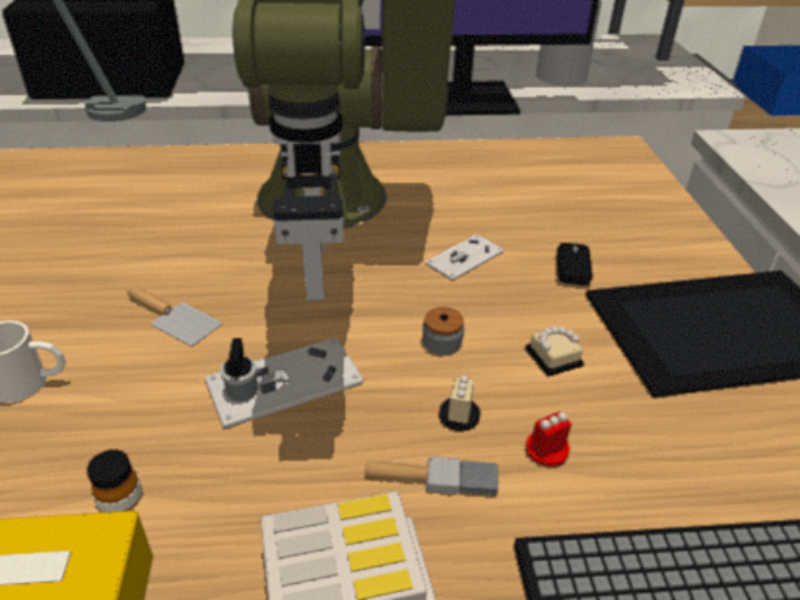

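View pics/side1.png

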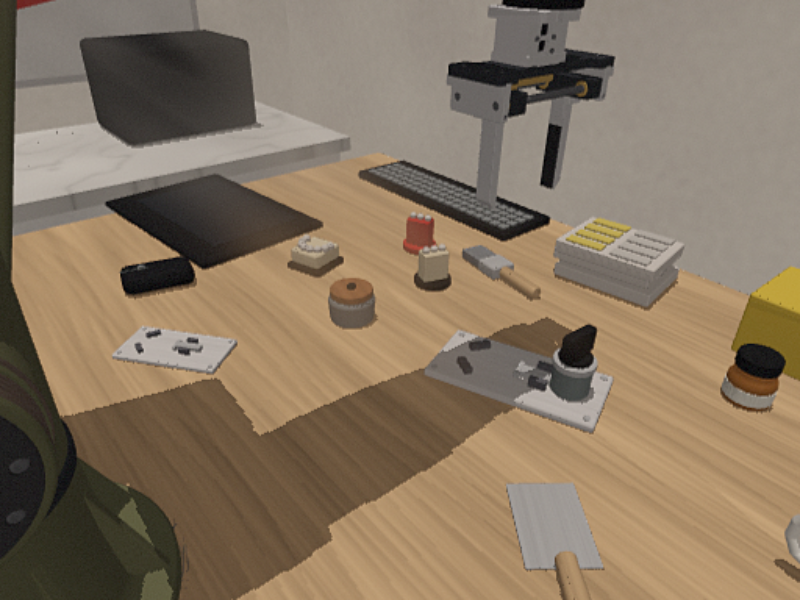

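Candidates (original pixels):
- **Carrier:** beige block on a round black plate at scene (294,259) / side (276,171). The red look-alike is at scene (352,282), and the arch model at scene (358,222).
- **Cradle:** the large one at scene (182,243), which has the knob. The small one is at scene (296,167).

I choose the beige carrier and the large cradle, and will check that choice in a close crop.

```bash
cat >> h.py <<'E'
def wcloud(c):
    """fisheye cloud"""
    f=192/np.tan(np.radians(c['vfov'])/2); R=cv2.Rodrigues(np.array(c['rvec'],float))[0]; t=np.array(c['tvec'],float).ravel()
    v,u=np.mgrid[0:384,0:512]; x=u-c['cx']; y=v-c['cy']; r=np.hypot(x,y)+1e-9; k=np.tan(np.minimum(r/f,1.5))/r
    d=c['depth']; W=(np.stack([x*k*d,y*k*d,d],-1)-t)@R; W[d==0]=np.nan
    return W
E
python3 - <<'E'
from h import *
np.set_printoptions(precision=1,suppress=True)
a=cam('scene'); b=cam('side'); w=cam('wrist')
print('wrist cam',-cv2.Rodrigues(np.array(w['rvec'],float))[0].T@np.array(w['tvec'],float).ravel(), cv2.Rodrigues(np.array(w['rvec'],float))[0], w['vfov'])
for n,W in [('scene',cloud(a)),('side',cloud(b)),('wrist',wcloud(w))]:
    P=W.reshape(-1,3); P=P[~np.isnan(P[:,0])]
    tab=P[(abs(P[:,0]-580)<60)&(abs(P[:,1]-60)<40)]; print(n,'table z',np.median(tab[:,2]))
    q=P[(abs(P[:,0]-585)<50)&(abs(P[:,1]-165)<45)&(P[:,2]>25)&(P[:,2]<80)]
    if len(q): print(' carrier',len(q),q.min(0),q.max(0),q.mean(0), cv2.minAreaRect(q[:,:2].astype(np.float32)))
    q=P[(abs(P[:,0]-535)<60)&(abs(P[:,1]+110)<60)&(P[:,2]>72)&(P[:,2]<110)]
    if len(q): print(' knob',len(q),q.min(0),q.max(0), cv2.minAreaRect(q[:,:2].astype(np.float32)))
    q=P[(abs(P[:,0]-535)<120)&(abs(P[:,1]+50)<130)&(P[:,2]>6)&(P[:,2]<14)]
    print(' plate',len(q),cv2.minAreaRect(q[:,:2].astype(np.float32)))
A=cv2.resize(a['color'][200:320,110:390],None,fx=2.8,fy=2.8,interpolation=2)[:,:800]
cv2.imwrite('pics/crop1.png',A); cv2.imwrite('pics/wrist1.png',w['color'])
E
```

```text
wrist cam [550.1  77.8 384.2] [[ 1.   0.  -0. ]
 [ 0.  -1.   0.3]
 [-0.  -0.3 -1. ]] 65.70646984690485
scene table z 346.7220584865785
 carrier 325 [578.6 163.1  25.2] [624.4 197.1  66.1] [609.6 178.3  49.8] ((601.5872192382812, 180.19418334960938), (26.060901641845703, 42.22463607788086), 72.4474868774414)
 knob 160 [ 522.  -117.5   72.2] [ 565.2 -102.7   91.8] ((543.7145385742188, -109.71900177001953), (13.907739639282227, 43.00815963745117), 87.0907211303711)
 plate 2270 ((479.610595703125, -70.18180847167969), (192.29151916503906, 199.71551513671875), 20.975608825683594)
side table z -0.59115534474867
 carrier 300 [578.4 159.1  25. ] [617.5 194.4  62.1] [595.4 172.5  44.1] ((600.1005249023438, 175.8325958251953), (25.45646095275879, 41.25834274291992), 69.58423614501953)
 knob 259 [ 519.8 -119.9   72.2] [ 564.8 -104.6   89.2] ((542.306396484375, -112.24745178222656), (14.018167495727539, 45.06962966918945), 87.53441619873047)
 plate 2860 ((520.291259765625, -56.30873107910156), (102.2919692993164, 199.0863037109375), 20.906288146972656)
wrist table z 323.8917516649577
 carrier 924 [578.9 162.7  25. ] [623.3 197.3  62.5] [599.9 177.1  51.6] ((601.4650268554688, 180.2451629638672), (26.974267959594727, 40.64215850830078), 71.17727661132812)
 knob 583 [ 520.7 -117.4   72. ] [ 564.6 -101.1   88.9] ((542.684814453125, -109.4916000366211), (15.206007957458496, 43.655887603759766), 86.7084732055664)
 plate 8020 ((521.7009887695312, -54.161231994628906), (100.88227844238281, 200.11245727539062), 21.074953079223633)
```

View pics/crop1.png

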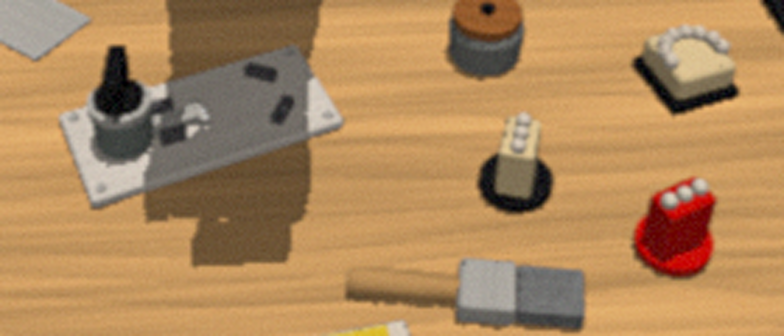

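View pics/wrist1.png

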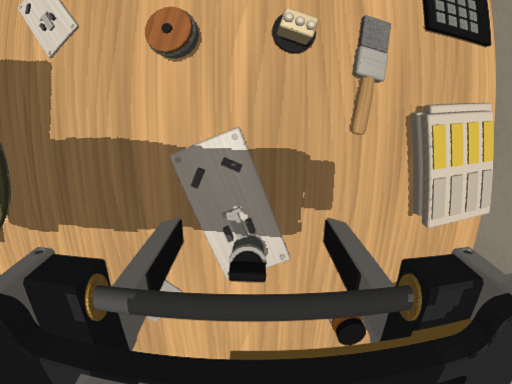

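The crop confirms the beige carrier, with its black round plate, at scene (294,259). The red look-alike stands apart at scene (352,282). The large cradle has its V blocks at wrist (197,177) and (232,164) and its knob at (248,265). I'll move over the carrier and turn the tool so the jaws close across its width.

Call:
{"op": "drive_tool", "data": {
  "rows": [
    {"offset": [36, 10.4, 0], "spin": -8.5, "jaw": 94},
    {"offset": [36, 0, 0], "spin": 0, "jaw": 94},
    {"offset": [36, 20, 0], "spin": 0, "jaw": 94},
    {"offset": [36, 20, 0], "spin": 0, "jaw": 94},
    {"offset": [24, 20, 0], "spin": 0, "jaw": 94},
    {"offset": [0, 0, 0], "spin": -8.5, "jaw": 94},
    {"offset": [0, 0, 0], "spin": -8.5, "jaw": 94},
    {"offset": [0, 0, 0], "spin": -8.5, "jaw": 94},
    {"offset": [0, 0, 0], "spin": -8.5, "jaw": 94},
    {"offset": [0, 0, 0], "spin": -8.5, "jaw": 94},
    {"offset": [0, 0, 0], "spin": -8.5, "jaw": 94},
    {"offset": [0, 0, 0], "spin": -8.5, "jaw": 94},
    {"offset": [0, 0, 0], "spin": -3, "jaw": 94},
    {"offset": [0, 0, 0], "spin": 0, "jaw": 94},
    {"offset": [0, 0, 0], "spin": 0, "jaw": 94}
  ]
}}

```text
clock: 2.85
eef_pos: [600.2, 175.4, 302.6]
eef_rot: [-3.142, -0.0, 2.808]
wrist_force: [-0.0, -0.6, 0.9]
finger_gap: 93.9
```

```bash
cat >> h.py <<'E'
from scipy.spatial.transform import Rotation as Ro
def pose():
    s=manip.read_state(); return np.array(s['eef_pos']),Ro.from_euler('xyz',s['eef_rot']).as_matrix(),s
def local(p):
    """world point -> offset of the grasp axis in tool frame"""
    t,R,_=pose(); return R.T@(np.asarray(p)-t)
def rect(P,c,r,z0,z1):
    P=P.reshape(-1,3); q=P[(np.hypot(P[:,0]-c[0],P[:,1]-c[1])<r)&(P[:,2]>z0)&(P[:,2]<z1)]
    return len(q),cv2.minAreaRect(q[:,:2].astype(np.float32)),q
E
python3 - <<'E'
from h import *
np.set_printoptions(precision=2,suppress=True)
t,R,s=pose(); print(s['clock'],t,np.degrees(s['eef_rot']),s['joints'])
w=cam('wrist','wrist2.png'); W=wcloud(w)
for z in [(15,50),(25,70),(40,58),(50,58),(7,12)]:
    n,r,q=rect(W,(601,180),45,*z); print(z,n,r,q.min(0),q.max(0))
    print(' local',local([*r[0],0]))
E
```

```text
2.85 [600.22 175.43 302.62] [-180.     -0.    160.89] [ 0.23  0.47  1.29  0.    1.38 -1.01]
(15, 50) 101 ((586.0786743164062, 179.8333282470703), (15.552821159362793, 32.498931884765625), 21.30477523803711) [579.35 167.52  16.03] [599.23 197.8   49.63]
 local [ 14.81  -0.47 302.64]
(25, 70) 834 ((601.0921020507812, 180.2442169189453), (25.522472381591797, 40.02557373046875), 71.52674865722656) [579.35 163.27  25.01] [623.37 197.91  62.95]
 local [  0.76   4.84 302.64]
(40, 58) 585 ((601.195068359375, 180.2633514404297), (25.420848846435547, 39.84225082397461), 71.52674865722656) [579.6  163.27  40.41] [623.37 197.91  57.99]
 local [  0.67   4.89 302.64]
(50, 58) 550 ((601.4171142578125, 180.1981201171875), (25.403940200805664, 39.379798889160156), 71.52674865722656) [579.62 163.27  50.09] [623.37 197.91  57.99]
 local [  0.44   4.9  302.64]
(7, 12) 669 ((599.0943603515625, 180.97418212890625), (55.37322235107422, 50.42210388183594), 73.77375793457031) [573.99 152.43   7.46] [627.5  208.05  11.91]
 local [  2.89   4.87 302.64]
```

Call:
{"op": "drive_tool", "data": {
  "rows": [
    {"offset": [0.6, 4.9, 0], "spin": -0.6, "jaw": 60},
    {"offset": [0, 0, 40], "spin": 0, "jaw": 60},
    {"offset": [0, 0, 40], "spin": 0, "jaw": 60},
    {"offset": [0, 0, 40], "spin": 0, "jaw": 60},
    {"offset": [0, 0, 35], "spin": 0, "jaw": 60},
    {"offset": [0, 0, 20], "spin": 0, "jaw": 60},
    {"offset": [0, 0, 9.6], "spin": 0, "jaw": 60},
    {"offset": [0, 0, 0], "spin": 0, "jaw": 60},
    {"offset": [0, 0, 0], "spin": 0, "jaw": 15},
    {"offset": [0, 0, 0], "spin": 0, "jaw": 15},
    {"offset": [0, 0, 0], "spin": 0, "jaw": 15},
    {"offset": [0, 0, 0], "spin": 0, "jaw": 15},
    {"offset": [0, 0, 0], "spin": 0, "jaw": 15},
    {"offset": [0, 0, 0], "spin": 0, "jaw": 15}
  ],
  "force": 15
}}

```text
clock: 4.3
eef_pos: [601.4, 180.3, 118.5]
eef_rot: [3.141, 0.0, 2.82]
wrist_force: [-0.9, -0.7, 4.5]
finger_gap: 25.9
```

Call:
{"op": "drive_tool", "data": {
  "rows": [
    {"offset": [0, 0, -10], "spin": 0, "jaw": 15},
    {"offset": [0, 0, -30], "spin": 0, "jaw": 15},
    {"offset": [0, 0, -40], "spin": 0, "jaw": 15},
    {"offset": [0, 0, -40], "spin": 0, "jaw": 15},
    {"offset": [2, -20, 0], "spin": 0, "jaw": 15},
    {"offset": [4, -35, 0], "spin": 0, "jaw": 15},
    {"offset": [5, -40, 0], "spin": 0, "jaw": 15},
    {"offset": [5, -40, 0], "spin": 0, "jaw": 15},
    {"offset": [4, -40, 0], "spin": 0, "jaw": 15},
    {"offset": [3, -30, 0], "spin": 0, "jaw": 15},
    {"offset": [2, -15, 0], "spin": 0, "jaw": 15},
    {"offset": [0, 0, 0], "spin": 0, "jaw": 15},
    {"offset": [0, 0, 0], "spin": 0, "jaw": 15},
    {"offset": [0, 0, 0], "spin": 0, "jaw": 15}
  ]
}}

```text
clock: 5.7
eef_pos: [508.5, -19.6, 238.0]
eef_rot: [3.141, -0.0, 2.822]
wrist_force: [0.8, 0.8, -2.4]
finger_gap: 25.5
```

Run:
```python
from h import *
np.set_printoptions(precision=2,suppress=True)
t,R,s=pose(); print(s['clock'],t,np.degrees(s['eef_rot']),s['wrist_force'])
w=cam('wrist'); W=wcloud(w); cv2.imwrite('pics/wrist3.png',cv2.resize(w['color'],(800,600)))
n,r,q=rect(W,(521.6,-54.5),125,7,14); print('plate',n,r)
n,r,q=rect(W,(542.7,-109.5),35,72,100); print('knob',n,r)
z=t[2]-78-10
for a,b in [(z-5,z+18),(z-35,z-25)]:
    n,r,q=rect(W,t[:2],45,a,b); print('held',n,r if n else '')
ey=np.array([-np.sin(.3665),np.cos(.3665)]); ex=np.array([ey[1],-ey[0]])
P=W.reshape(-1,3); k=np.array([542.7,-109.6]); d=P[:,:2]-k; U=np.c_[d@ex,d@ey,P[:,2]]
v,u=np.mgrid[0:384,0:512]; uv=np.c_[u.ravel(),v.ravel()]
m=(U[:,1]>35)&(U[:,1]<160)&(abs(U[:,0])<45)&(U[:,2]>15)&(U[:,2]<22)
lab=cv2.connectedComponentsWithStats(m.reshape(384,512).astype(np.uint8))
for i in range(1,lab[0]):
    g=U[(lab[1].ravel()==i)]
    if len(g)>10: print(len(g),lab[3][i],g.min(0),g.max(0),cv2.minAreaRect(g[:,:2].astype(np.float32)))
```

```text
5.7 [508.51 -19.65 238.04] [179.99  -0.   161.66] [ 0.82  0.77 -2.35]
plate 8198 ((521.09228515625, -53.20429229736328), (100.38677215576172, 198.92530822753906), 21.048656463623047)
knob 415 ((533.8424682617188, -108.93312072753906), (14.417537689208984, 26.770322799682617), 87.1829605102539)
held 1103 ((495.2731628417969, -14.852296829223633), (50.00934982299805, 12.816412925720215), 71.32357025146484)
held 79 ((489.3042907714844, -13.030155181884766), (48.70751953125, 15.164987564086914), 71.9726333618164)
241 [253.89 153.85] [-35.77 106.44  15.38] [-11.88 129.33  19.55] ((-23.837657928466797, 117.9105224609375), (25.701122283935547, 10.081836700439453), 44.09322738647461)
186 [282.97 185.94] [ 11.64 111.91  15.18] [ 33.87 130.08  19.27] ((22.81075096130371, 118.70243072509766), (9.981524467468262, 23.64971160888672), 45.58879089355469)
23 [219.52 198.35] [-12.36  56.88  15.82] [-8.03 62.2  19.1 ] ((-10.149592399597168, 59.50252914428711), (5.325685977935791, 4.308629512786865), 88.41630554199219)
64 [202.05 205.91] [-20.36  35.52  15.1 ] [-12.32  43.74  21.89] ((-16.47182846069336, 39.49592208862305), (7.992124557495117, 8.236714363098145), 2.6674435138702393)
93 [211.35 213.25] [-7.33 35.03 15.1 ] [ 4.57 53.17 19.59] ((-5.137426376342773, 41.58687210083008), (9.985237121582031, 21.034801483154297), 31.123859405517578)
```

View pics/wrist3.png

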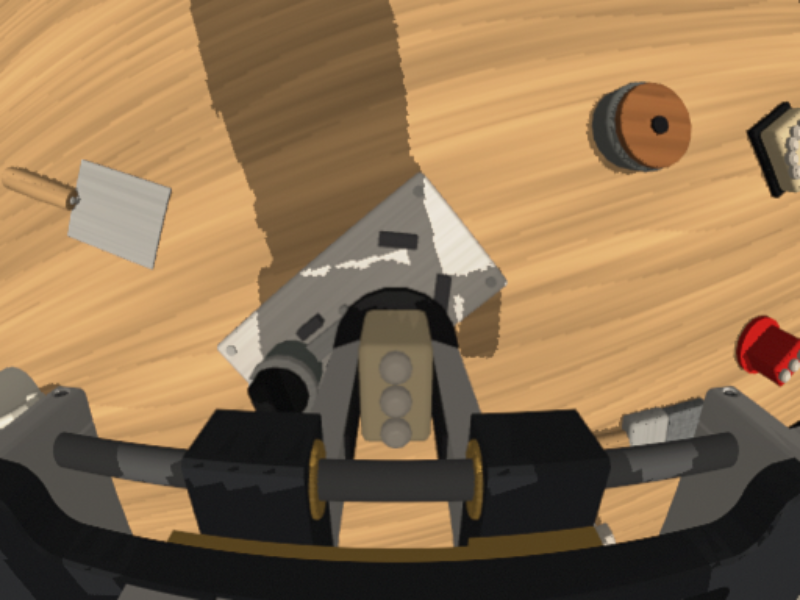

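Wrist picture 3: the carrier is held square at about (395,380). The V blocks are at (398,240) and (443,290), the knob at (285,385) and the jaw near (330,320). In cradle coordinates the V faces put the seat at (-0.1, 95.0) mm from the knob axis, matching the stated 95 mm. The jaw face is at about y = 62, leaving about 5 mm of play.

Call:
{"op": "drive_tool", "data": {
  "rows": [
    {"offset": [-1.8, -2.6, 20], "spin": 0, "jaw": 15},
    {"offset": [0, 0, 30], "spin": 0, "jaw": 15},
    {"offset": [0, 0, 25], "spin": 0, "jaw": 15},
    {"offset": [0, 0, 15], "spin": 0, "jaw": 15},
    {"offset": [0, 0, 7], "spin": 0, "jaw": 15},
    {"offset": [0, 0, 0], "spin": 0, "jaw": 15},
    {"offset": [0, 0, 0], "spin": 0, "jaw": 15},
    {"offset": [0, 0, 0], "spin": 0, "jaw": 15}
  ]
}}

```text
clock: 6.55
eef_pos: [509.4, -23.6, 142.0]
eef_rot: [3.141, 0.001, 2.821]
wrist_force: [-0.0, -0.1, -0.7]
finger_gap: 26.0
```

Run:
```python
from h import *
np.set_printoptions(precision=2,suppress=True)
t,R,s=pose(); print(s['clock'],t,np.degrees(s['eef_rot']),s['wrist_force'])
a=cam('scene'); b=cam('side')
A=cv2.resize(a['color'][195:275,120:240],(600,400),interpolation=2);B=cv2.resize(b['color'][180:290,260:425],(600,400),interpolation=2)
cv2.imwrite('pics/pre.png',cv2.resize(np.vstack([A,B]),(450,600)))
```

```text
6.55 [509.38 -23.57 141.96] [179.98   0.08 161.61] [-0.05 -0.06 -0.72]
```

View pics/pre.png

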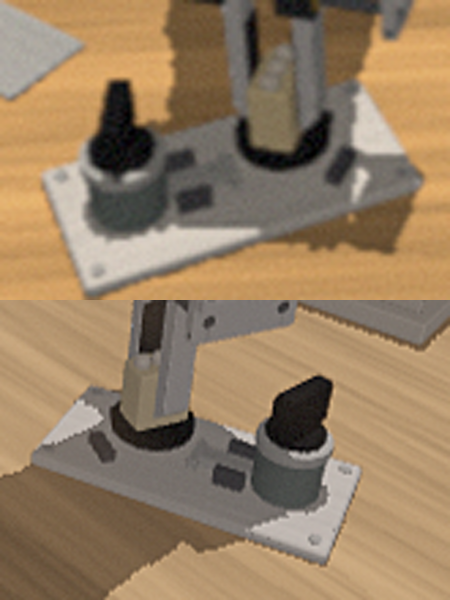

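The crop shows the carrier upright in the gripper, just above the plate and between the V blocks and the jaw. I'll lower it in small steps.

Call:
{"op": "drive_tool", "data": {
  "rows": [
    {"offset": [0.2, 0.7, 4], "spin": 0, "jaw": 15},
    {"offset": [0, 0, 3], "spin": 0, "jaw": 15},
    {"offset": [0, 0, 2], "spin": 0, "jaw": 15},
    {"offset": [0, 0, 1.5], "spin": 0, "jaw": 15},
    {"offset": [0, 0, 1], "spin": 0, "jaw": 15},
    {"offset": [0, 0, 0], "spin": 0, "jaw": 15},
    {"offset": [0, 0, 0], "spin": 0, "jaw": 15}
  ]
}}

```text
clock: 7.35
eef_pos: [509.0, -22.9, 129.6]
eef_rot: [-3.142, 0.0, 2.82]
wrist_force: [-0.7, 0.1, -1.3]
finger_gap: 25.8
```

Run:
```python
from h import *
np.set_printoptions(precision=2,suppress=True)
t,R,s=pose(); print(s['clock'],t,s['wrist_force'],s['moment'],s['finger_gap'])
```

```text
7.35 [509.02 -22.94 129.58] [-0.71  0.12 -1.31] [ 0.08 -0.1  -0.02] 25.8337599235626
```

Call:
{"op": "drive_tool", "data": {
  "rows": [
    {"offset": [0, 0, 0.5], "spin": 0, "jaw": 15},
    {"offset": [0, 0, 0.5], "spin": 0, "jaw": 15},
    {"offset": [0, 0, 0], "spin": 0, "jaw": 15}
  ]
}}

```text
clock: 7.65
eef_pos: [509.0, -22.9, 128.5]
eef_rot: [3.142, 0.0, 2.82]
wrist_force: [0.5, -0.5, -1.5]
finger_gap: 25.7
```

Call:
{"op": "drive_tool", "data": {
  "rows": [
    {"offset": [0, 0, 0.4], "spin": 0, "jaw": 15},
    {"offset": [0, 0, 0], "spin": 0, "jaw": 15}
  ]
}}

```text
clock: 7.85
eef_pos: [509.0, -22.9, 128.5]
eef_rot: [-3.142, 0.0, 2.821]
wrist_force: [-2.3, -0.7, 4.8]
finger_gap: 26.2
```

Contact: about 5 N. Next I release and lift.

Call:
{"op": "drive_tool", "data": {
  "rows": [
    {"offset": [0, 0, 0], "spin": 0, "jaw": 27},
    {"offset": [0, 0, 0], "spin": 0, "jaw": 30},
    {"offset": [0, 0, 0], "spin": 0, "jaw": 40},
    {"offset": [0, 0, 0], "spin": 0, "jaw": 45},
    {"offset": [0, 0, 0], "spin": 0, "jaw": 45},
    {"offset": [0, 0, -10], "spin": 0, "jaw": 45},
    {"offset": [0, 0, -30], "spin": 0, "jaw": 45},
    {"offset": [0, 0, -40], "spin": 0, "jaw": 45},
    {"offset": [0, 0, -40], "spin": 0, "jaw": 45},
    {"offset": [0, 0, 0], "spin": 0, "jaw": 45},
    {"offset": [0, 0, 0], "spin": 0, "jaw": 45}
  ]
}}

```text
clock: 8.95
eef_pos: [509.0, -22.9, 249.0]
eef_rot: [3.141, 0.002, 2.82]
wrist_force: [0.5, 0.3, -0.5]
finger_gap: 45.0
```

Run:
```python
from h import *
np.set_printoptions(precision=2,suppress=True)
t,R,s=pose(); print(s['clock'],t,np.degrees(s['eef_rot']),s['wrist_force'])
w=cam('wrist'); W=wcloud(w); cv2.imwrite('pics/wrist4.png',w['color'])
for z in [(35,68),(50,68),(17,21.5)]:
    n,r,q=rect(W,(509.4,-22.6),32,*z); print('carrier',n,r,q.max(0))
n,r,q=rect(W,(521.6,-54.5),125,7,14); print('plate',n,r)
n,r,q=rect(W,(542.7,-109.5),35,72,100); print('knob',n,r)
a=cam('side'); n,r,q=rect(cloud(a),(542.7,-111.5),35,72,100); print('knob side',n,r)
n,r,q=rect(cloud(a),(509.4,-22.6),32,35,68); print('carrier side',n,r,q.max(0))
```

```text
8.95 [509.01 -22.91 249.03] [179.98   0.1  161.6 ] [ 0.47  0.27 -0.5 ]
carrier 947 ((508.3651428222656, -22.9187068939209), (25.961448669433594, 39.054508209228516), 71.9413070678711) [530.56  -5.5   67.78]
carrier 874 ((508.3651428222656, -22.9187068939209), (25.961448669433594, 39.054508209228516), 71.9413070678711) [530.56  -5.5   67.78]
carrier 979 ((505.6097717285156, -19.724815368652344), (59.8005485534668, 54.84082794189453), 74.2447509765625) [535.42   9.23  21.47]
plate 8364 ((521.1744995117188, -53.600830078125), (100.02410125732422, 199.77471923828125), 21.237930297851562)
knob 450 ((535.4339599609375, -109.07230377197266), (14.148335456848145, 29.51357078552246), 87.69465637207031)
knob side 257 ((541.4015502929688, -112.21353912353516), (14.552200317382812, 43.70565414428711), 87.37550354003906)
carrier side 444 ((507.8371276855469, -25.265317916870117), (26.171157836914062, 40.141117095947266), 71.34614562988281) [525.1   -8.13  67.77]
```

View pics/wrist4.png

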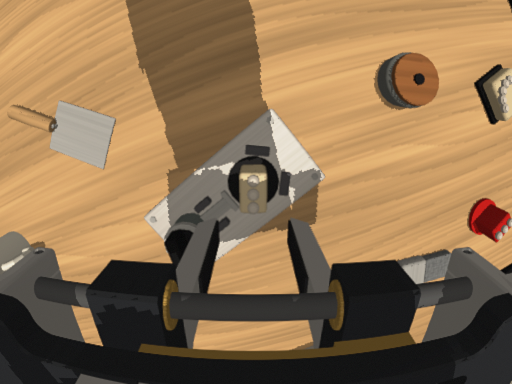

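Wrist picture 4 shows the carrier standing free at (253,185), upright between the V blocks (258,150) and (285,183) and the jaw (215,207). It is about 2.5 mm short of the seat, as planned. Next is the knob.

Call:
{"op": "drive_tool", "data": {
  "rows": [
    {"offset": [-15, -18, 0], "spin": 0, "jaw": 45},
    {"offset": [-20, -24, 0], "spin": 0, "jaw": 45},
    {"offset": [-15, -19, 0], "spin": 0, "jaw": 45},
    {"offset": [-9.3, -10.7, 0], "spin": -8, "jaw": 45},
    {"offset": [0, 0, 0], "spin": -7.8, "jaw": 45},
    {"offset": [0, 0, 0], "spin": 0, "jaw": 45},
    {"offset": [0, 0, 0], "spin": 0, "jaw": 45}
  ]
}}

```text
clock: 9.75
eef_pos: [542.4, -109.5, 247.2]
eef_rot: [3.141, -0.002, 3.092]
wrist_force: [0.2, -0.1, -0.3]
finger_gap: 44.9
```

Run:
```python
from h import *
np.set_printoptions(precision=2,suppress=True)
t,R,s=pose(); print(s['clock'],t,np.degrees(s['eef_rot']),s['wrist_force'],s['joints'])
w=cam('wrist'); W=wcloud(w); cv2.imwrite('pics/wrist5.png',w['color'])
for z in [(72,100),(84,95)]:
    n,r,q=rect(W,(542.7,-109.5),35,*z); print('knob',n,r,local([*r[0],80]),np.median(q[:,2]))
n,r,q=rect(W,(542.7,-109.5),35,45,60); print('disc/collar',n,r)
```

```text
9.75 [ 542.39 -109.47  247.22] [179.98  -0.1  177.17] [ 0.21 -0.13 -0.34] [-0.27  0.36  1.58  0.    1.21 -1.79]
knob 794 ((542.361083984375, -110.46867370605469), (13.263607025146484, 42.8130989074707), 87.28165435791016) [ -0.16  -1.12 167.5 ] 87.2067757516561
knob 748 ((542.4175415039062, -110.50782012939453), (13.162698745727539, 42.7149543762207), 87.52117156982422) [ -0.22  -1.15 167.5 ] 87.261322814377
disc/collar 1166 ((542.239501953125, -110.12413787841797), (46.8828010559082, 45.5637321472168), 86.9976806640625)
```

Call:
{"op": "drive_tool", "data": {
  "rows": [
    {"offset": [-0.1, -0.8, 30], "spin": 0, "jaw": 45},
    {"offset": [0, 0, 30], "spin": 0, "jaw": 45},
    {"offset": [0, 0, 18], "spin": 0, "jaw": 45},
    {"offset": [0, 0, 8], "spin": 0, "jaw": 45},
    {"offset": [0, 0, 0], "spin": 0, "jaw": 30},
    {"offset": [0, 0, 0], "spin": 0, "jaw": 20},
    {"offset": [0, 0, 0], "spin": 0, "jaw": 14},
    {"offset": [0, 0, 0], "spin": 0, "jaw": 8},
    {"offset": [0, 0, 0], "spin": 0, "jaw": 5},
    {"offset": [0, 0, 0], "spin": 0, "jaw": 5},
    {"offset": [0, 0, 0], "spin": 0, "jaw": 5}
  ],
  "force": 50
}}

```text
clock: 10.9
eef_pos: [543.0, -110.3, 162.9]
eef_rot: [3.141, 0.001, 3.096]
wrist_force: [-0.1, 3.2, 6.4]
finger_gap: 13.2
```

Run:
```python
from h import *
np.set_printoptions(precision=3,suppress=True)
t,R,s=pose(); print(s['clock'],t,np.degrees(s['eef_rot']),s['wrist_force'],s['moment'],s['finger_gap'],s['effort'])
```

```text
10.9 [ 542.979 -110.281  162.907] [179.99    0.065 177.4  ] [-0.131  3.2    6.38 ] [0.807 0.096 0.051] 13.170973470477497 [ -1.913 -54.029 -28.843  -0.784  -0.392   0.019]
```

Call:
{"op": "drive_tool", "data": {
  "rows": [
    {"offset": [0, 0, 0], "spin": 3, "jaw": 5},
    {"offset": [0, 0, 0], "spin": 5, "jaw": 5},
    {"offset": [0, 0, 0], "spin": 5, "jaw": 5},
    {"offset": [0, 0, 0], "spin": 5, "jaw": 5},
    {"offset": [0, 0, 0], "spin": 4, "jaw": 5}
  ]
}}

```text
clock: 11.4
eef_pos: [543.0, -110.3, 162.9]
eef_rot: [3.141, 0.001, 2.709]
wrist_force: [-0.3, 3.2, 6.5]
finger_gap: 13.7
```

```bash
cat > st.py <<'E'
from h import *
np.set_printoptions(precision=3,suppress=True)
t,R,s=pose(); print(s['clock'],t,np.degrees(s['eef_rot']),s['wrist_force'],s['moment'],s['finger_gap'],s['effort'][5],s['joints'][5])
E
python3 st.py
```

```text
11.4 [ 542.959 -110.29   162.863] [179.973   0.054 155.213] [-0.344  3.243  6.539] [0.703 0.164 0.203] 13.749746131757236 -0.9944437444210052 -1.4049851210253814
```

Call:
{"op": "drive_tool", "data": {
  "rows": [
    {"offset": [0, 0, 0], "spin": 4, "jaw": 5},
    {"offset": [0, 0, 0], "spin": 4, "jaw": 5},
    {"offset": [0, 0, 0], "spin": 4, "jaw": 5}
  ]
}}

```text
clock: 11.7
eef_pos: [543.0, -110.3, 162.9]
eef_rot: [3.141, 0.001, 2.5]
wrist_force: [-0.7, 3.5, 5.9]
finger_gap: 13.5
```

```bash
python3 st.py
```

```text
11.7 [ 542.953 -110.325  162.902] [179.967   0.049 143.25 ] [-0.682  3.525  5.928] [0.721 0.146 0.202] 13.542098376133413 -1.2861812487244606 -1.1961604580774043
```

Call:
{"op": "drive_tool", "data": {
  "rows": [
    {"offset": [0, 0, 0], "spin": 4, "jaw": 5},
    {"offset": [0, 0, 0], "spin": 4, "jaw": 5},
    {"offset": [0, 0, 0], "spin": 4, "jaw": 5}
  ]
}}

```text
clock: 12.0
eef_pos: [543.0, -110.3, 162.9]
eef_rot: [3.141, 0.001, 2.291]
wrist_force: [-1.6, 2.9, 6.5]
finger_gap: 13.7
```

```bash
python3 st.py
```

```text
12.0 [ 542.967 -110.338  162.914] [179.957   0.044 131.25 ] [-1.639  2.948  6.541] [0.613 0.197 0.19 ] 13.698921971026532 -1.2817199528217316 -0.9867297740681523
```

Call:
{"op": "drive_tool", "data": {
  "rows": [
    {"offset": [0, 0, 0], "spin": 4, "jaw": 5},
    {"offset": [0, 0, 0], "spin": 4, "jaw": 5}
  ]
}}

```text
clock: 12.2
eef_pos: [543.0, -110.3, 162.9]
eef_rot: [3.141, 0.001, 2.151]
wrist_force: [-0.5, 3.3, 7.0]
finger_gap: 13.7
```

```bash
python3 st.py
```

```text
12.2 [ 542.952 -110.327  162.907] [179.955   0.034 123.25 ] [-0.49   3.27   6.951] [0.597 0.176 0.243] 13.717483454860346 -1.2814836949110031 -0.847081631257242
```

Call:
{"op": "drive_tool", "data": {
  "rows": [
    {"offset": [0, 0, 0], "spin": 3, "jaw": 5},
    {"offset": [0, 0, 0], "spin": 3, "jaw": 5}
  ]
}}

```text
clock: 12.4
eef_pos: [542.9, -110.3, 162.9]
eef_rot: [3.141, 0.0, 2.047]
wrist_force: [-0.8, 2.9, 6.3]
finger_gap: 13.8
```

```bash
python3 st.py
```

```text
12.4 [ 542.936 -110.336  162.888] [179.952   0.028 117.289] [-0.753  2.941  6.259] [0.566 0.248 0.172] 13.789298292632468 -0.8784273639321327 -0.7430666925086598
```

Call:
{"op": "drive_tool", "data": {
  "rows": [
    {"offset": [0, 0, 0], "spin": 3, "jaw": 5},
    {"offset": [0, 0, 0], "spin": 3, "jaw": 5}
  ]
}}

```text
clock: 12.6
eef_pos: [542.9, -110.3, 162.9]
eef_rot: [3.141, 0.0, 1.942]
wrist_force: [-1.5, 3.4, 5.6]
finger_gap: 13.9
```

```bash
python3 st.py
```

```text
12.6 [ 542.912 -110.338  162.875] [179.955   0.021 111.295] [-1.529  3.411  5.602] [0.589 0.247 0.202] 13.931854981739333 -0.8750668913125992 -0.6384470058824353
```

```bash
cat > ck.py <<'E'
import sys
from h import *
np.set_printoptions(precision=3,suppress=True)
m=[]
for n in ['side','scene','side']:
    c=cam(n); C=cloud(c)
    k,r,q=rect(C,(508,-21.6),32,35,68); print(n,k,r[0],r[1],r[2])
    if n=='side': S=c
    m.append(manip.read_state()['moment'][2])
print(m,np.degrees(manip.read_state()['eef_rot'][2]))
cv2.imwrite('pics/'+sys.argv[1],cv2.resize(S['color'][185:285,285:425],(800,571),interpolation=2))
E
python3 ck.py t1.png
```

```text
side 439 (506.9537048339844, -23.530820846557617) (26.66699981689453, 40.158451080322266) 72.27171325683594
scene 267 (508.5653381347656, -20.72698402404785) (25.796539306640625, 44.77608871459961) 73.08489227294922
side 441 (506.5832214355469, -23.450634002685547) (26.937091827392578, 40.50496292114258) 73.44579315185547
[np.float64(0.15531525707182547), np.float64(0.043021708447411024), np.float64(0.06788768270713369)] 111.37910783913688
```

The side view shows the carrier has moved about 2 mm towards the V, so it is nearly home. From here I take small steps.

Call:
{"op": "drive_tool", "data": {
  "rows": [
    {"offset": [0, 0, 0], "spin": 3, "jaw": 5},
    {"offset": [0, 0, 0], "spin": 2, "jaw": 5}
  ]
}}

```text
clock: 12.95
eef_pos: [542.9, -110.3, 162.9]
eef_rot: [3.141, 0.0, 1.855]
wrist_force: [-1.1, 3.2, 7.5]
finger_gap: 14.1
```

```bash
python3 st.py
```

```text
12.95 [ 542.938 -110.343  162.925] [179.949   0.023 106.307] [-1.059  3.218  7.527] [0.595 0.318 0.201] 14.069132512079966 -0.29909505508840084 -0.5513412285134403
```

Call:
{"op": "drive_tool", "data": {
  "rows": [
    {"offset": [0, 0, 0], "spin": 3, "jaw": 5}
  ]
}}

```text
clock: 13.05
eef_pos: [542.9, -110.4, 162.9]
eef_rot: [3.141, 0.0, 1.803]
wrist_force: [-1.4, 2.3, 6.9]
finger_gap: 13.5
```

```bash
python3 st.py
```

```text
13.05 [ 542.91  -110.363  162.869] [179.954   0.014 103.324] [-1.431  2.339  6.858] [0.557 0.328 0.086] 13.478576129503711 -1.2670063599944115 -0.49935221424175463
```

Call:
{"op": "drive_tool", "data": {
  "rows": [
    {"offset": [0, 0, 0], "spin": 3, "jaw": 5}
  ]
}}

```text
clock: 13.15
eef_pos: [542.9, -110.3, 162.9]
eef_rot: [3.141, 0.0, 1.75]
wrist_force: [-1.5, 2.1, 7.4]
finger_gap: 13.8
```

```bash
python3 st.py
```

```text
13.15 [ 542.896 -110.345  162.876] [179.952   0.008 100.278] [-1.509  2.103  7.377] [ 0.563  0.286 -0.058] 13.847226812108804 -1.1872698739171028 -0.44623823774148463
```

Call:
{"op": "drive_tool", "data": {
  "rows": [
    {"offset": [0, 0, 0], "spin": 3, "jaw": 5}
  ]
}}

```text
clock: 13.25
eef_pos: [542.9, -110.4, 162.9]
eef_rot: [3.141, 0.0, 1.698]
wrist_force: [-1.7, 3.0, 7.6]
finger_gap: 13.4
```

```bash
python3 st.py
```

```text
13.25 [ 542.914 -110.379  162.906] [179.947   0.007  97.269] [-1.684  3.004  7.561] [ 0.537  0.309 -0.017] 13.38780689266041 -1.1467359960079193 -0.39378284608556363
```

Call:
{"op": "drive_tool", "data": {
  "rows": [
    {"offset": [0, 0, 0], "spin": 3, "jaw": 5}
  ]
}}

```text
clock: 13.35
eef_pos: [542.9, -110.4, 162.9]
eef_rot: [3.141, 0.0, 1.645]
wrist_force: [-2.2, 2.5, 6.1]
finger_gap: 13.7
```

```bash
python3 st.py
```

```text
13.35 [ 542.889 -110.368  162.892] [179.951   0.003  94.274] [-2.202  2.461  6.126] [0.612 0.35  0.075] 13.724036470800211 -1.0111326724290848 -0.3414985533197055
```

Call:
{"op": "drive_tool", "data": {
  "rows": [
    {"offset": [0, 0, 0], "spin": 3, "jaw": 5}
  ]
}}

```text
clock: 13.45
eef_pos: [542.9, -110.4, 162.9]
eef_rot: [3.141, 0.0, 1.593]
wrist_force: [-0.9, 2.4, 6.7]
finger_gap: 13.5
```

```bash
python3 st.py; python3 ck.py t2.png
```

```text
13.45 [ 542.907 -110.36   162.911] [179.948   0.005  91.287] [-0.883  2.433  6.688] [0.566 0.323 0.212] 13.457868389820858 -0.8786390349268913 -0.28928917837478946
side 438 (507.0465087890625, -22.901025772094727) (27.419397354125977, 40.70711898803711) 73.06221008300781
scene 265 (509.6201477050781, -21.343425750732422) (26.367694854736328, 40.24071502685547) 73.0731201171875
side 445 (507.207763671875, -22.60605812072754) (28.791536331176758, 40.54083251953125) 71.80987548828125
[np.float64(0.09860699426730371), np.float64(0.059860925426880464), np.float64(0.04369368419409316)] 91.37671743954488
```

View pics/t2.png

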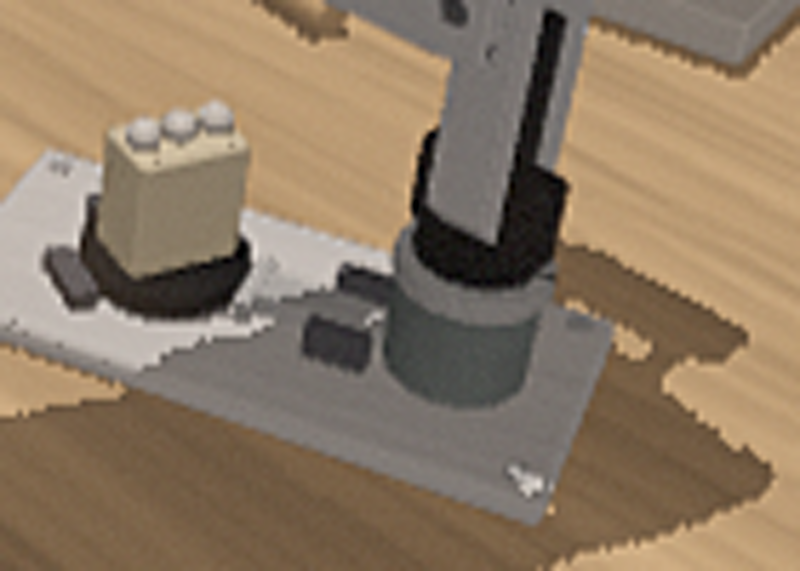

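The carrier is now in contact with the V block in side crop t2 (plate at (165,270), block at (70,278)). The torque rose to 0.2, fell to -0.06 (a click) and is rising again. I'll let go and measure the slip.

Call:
{"op": "drive_tool", "data": {
  "rows": [
    {"offset": [0, 0, 0], "spin": 0, "jaw": 16},
    {"offset": [0, 0, 0], "spin": 0, "jaw": 25},
    {"offset": [0, 0, 0], "spin": 0, "jaw": 45},
    {"offset": [0, 0, 0], "spin": 0, "jaw": 45},
    {"offset": [0, 0, 0], "spin": 0, "jaw": 45},
    {"offset": [0, 0, -10], "spin": 0, "jaw": 45},
    {"offset": [0, 0, -30], "spin": 0, "jaw": 45},
    {"offset": [0, 0, -40], "spin": 0, "jaw": 45},
    {"offset": [0, 0, -30], "spin": 0, "jaw": 45},
    {"offset": [-20, 0, 0], "spin": 0, "jaw": 45},
    {"offset": [-30, 0, 0], "spin": 0, "jaw": 45},
    {"offset": [0, 0, 0], "spin": 0, "jaw": 45},
    {"offset": [0, 0, 0], "spin": 0, "jaw": 45}
  ]
}}

```text
clock: 14.9
eef_pos: [543.8, -160.6, 272.5]
eef_rot: [3.141, -0.0, 1.594]
wrist_force: [0.4, -0.3, 0.1]
finger_gap: 44.9
```

```bash
python3 st.py
python3 - <<'E'
from h import *
w=cam('wrist'); W=wcloud(w)
n,r,q=rect(W,(542.5,-110.2),30,72,100); print('knob',n,r)
n,r,q=rect(W,(542.5,-110.2),30,40,60); print('collar',n,r)
n,r,q=rect(W,(508,-20.6),32,35,68); print('carrier',n,r)
n,r,q=rect(W,(521.6,-54.5),125,7,14); print('plate',n,r)
# top view rectified: project world points at collar height
c=np.array([542.4,-110.2]); f=192/np.tan(np.radians(w['vfov'])/2)
Rm=cv2.Rodrigues(np.array(w['rvec'],float))[0]; t=np.array(w['tvec'],float).ravel()
def proj(p):
    x=p@Rm.T+t; r=np.hypot(x[:,0],x[:,1]); th=np.arctan2(r,x[:,2]); return np.c_[w['cx']+f*th*x[:,0]/r,w['cy']+f*th*x[:,1]/r]
uv=proj(np.array([[*c,55.],[*c,88.]])); print(uv)
u,v=uv.mean(0).astype(int); A=w['color'][max(0,v-60):v+60,max(0,u-80):u+80]
g=np.linspace(-40,40,600); X,Y=np.meshgrid(g,-g)
for zz in (52,):
    m=proj(np.c_[(c[0]+X).ravel(),(c[1]+Y).ravel(),np.full(X.size,zz)]).astype(np.float32)
    cv2.imwrite('pics/collar.png',cv2.remap(w['color'],m[:,0].reshape(600,600),m[:,1].reshape(600,600),cv2.INTER_CUBIC))
E
python3 ck.py t3.png
```

```text
14.9 [ 543.792 -160.6    272.511] [179.994  -0.006  91.342] [ 0.353 -0.253  0.075] [-0.002  0.002  0.044] 44.862428065659756 -0.13762798625975847 -0.3752726241624148
knob 722 ((542.5955200195312, -109.65338134765625), (14.105843544006348, 43.8338623046875), 4.056497097015381)
collar 1010 ((543.2939453125, -109.15826416015625), (46.073543548583984, 46.33241653442383), 1.1742098331451416)
carrier 876 ((508.3698425292969, -21.178810119628906), (26.721715927124023, 40.043426513671875), 72.82677459716797)
plate 9108 ((521.5014038085938, -54.053009033203125), (100.3635482788086, 199.54855346679688), 21.187118530273438)
[[252.58783304 136.99440189]
 [252.55291281 140.33261553]]
side 440 (506.86187744140625, -23.505157470703125) (26.601865768432617, 41.76729965209961) 70.75968933105469
scene 276 (508.4580078125, -20.9270076751709) (26.40489959716797, 43.0278205871582) 72.33422088623047
side 440 (506.97662353515625, -23.712343215942383) (26.705406188964844, 40.691162109375) 69.41858673095703
[np.float64(0.007741870231381147), np.float64(-0.029524192843235868), np.float64(-0.008052047883343788)] 91.44777868122483
```

View pics/collar.png

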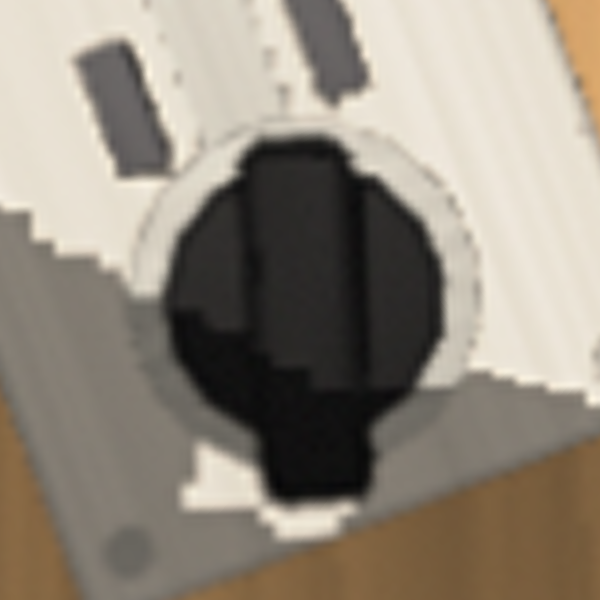

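Run:
```python
from h import *
t=[]
for n in ['side','scene']:
    c=cam(n); f=192/np.tan(np.radians(c['vfov'])/2); R=cv2.Rodrigues(np.array(c['rvec'],float))[0]
    x=R@np.array([542.4,-110.2,50])+np.array(c['tvec'],float).ravel(); u,v=int(c['cx']+f*x[0]/x[2]),int(c['cy']+f*x[1]/x[2])
    A=cv2.resize(c['color'][v-22:v+22,u-29:u+29],(400,300),interpolation=cv2.INTER_CUBIC); t.append(cv2.convertScaleAbs(A,alpha=1.5,beta=20))
p=cv2.imread('pics/collar.png'); p=cv2.convertScaleAbs(p[100:550,100:550],alpha=1.5,beta=20)
cv2.imwrite('pics/mark.png',np.hstack([np.vstack(t),cv2.resize(p,(400,400))if 0 else cv2.copyMakeBorder(cv2.resize(p,(400,400)),0,200,0,0,0)]))
```

```text
(no output)
```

View pics/mark.png

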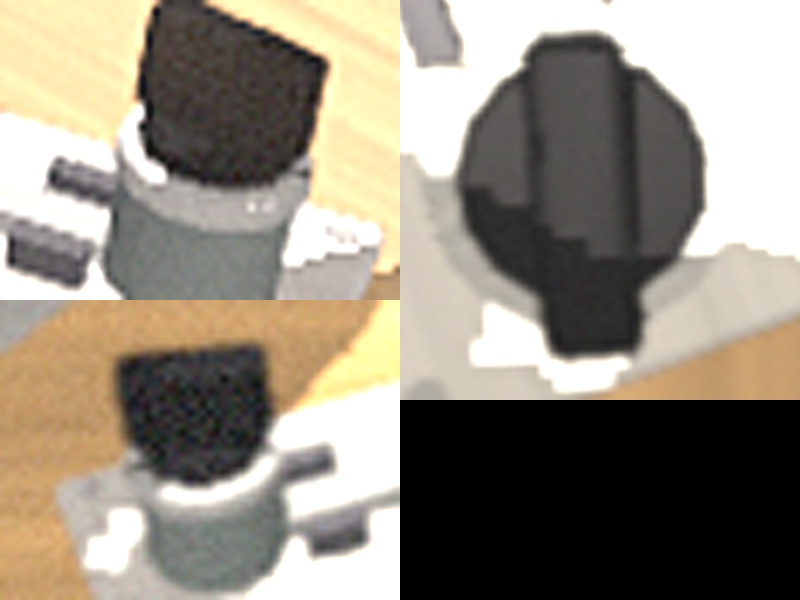

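Run:
```python
from h import *
k=np.array([542.6,-110.0])
for n,(a,b) in [('side',(305,172)),('scene',(135,165))]:
    c=cam(n); f=192/np.tan(np.radians(c['vfov'])/2); R=cv2.Rodrigues(np.array(c['rvec'],float))[0]
    x=R@np.array([542.4,-110.2,50])+np.array(c['tvec'],float).ravel(); u,v=int(c['cx']+f*x[0]/x[2]),int(c['cy']+f*x[1]/x[2])
    kk,r,q=rect(cloud(c),(542.4,-111),32,72,100); print(n,'knob',r)
    for z in (46,50,54):
        p=world(c,(u-29+a*58/400,v-22+b*44/300),z)[:2]-np.array(r[0]); print(z,p,np.hypot(*p),np.degrees(np.arctan2(p[1],p[0])))
```

```text
side knob ((541.4291381835938, -111.96400451660156), (15.074162483215332, 44.027191162109375), 1.4728080034255981)
46 [ 17.91710235 -16.31420686] 24.23171273631797 -42.3190592515271
50 [ 12.72210212 -18.962266  ] 22.834610005553298 -56.1416773654582
54 [  7.5271019  -21.61032513] 22.883693213761518 -70.79623929712693
scene knob ((544.3152465820312, -110.02815246582031), (17.319625854492188, 43.83640670776367), 2.2460312843322754)
46 [ -2.37348861 -20.10447429] 20.244093825329983 -96.73304423810856
50 [  1.83451999 -19.12429829] 19.2120860070214 -84.52060317313075
54 [  6.04252859 -18.14412229] 19.123841807290336 -71.58071837089994
```

```bash
python3 -c "
from h import *
print(manip.sign_off())"
```

```text
the job is handed in; nothing more can be done
None
```

The beige carrier is standing in the large cradle, clamped against the V, and the knob has clicked once. I handed the job in after about 15 s of the 72 s allowed. The hand-in reports no verdict, and I could not measure the jaw's force directly.

- **Placing:** I set the carrier down about 2.5 mm short of the seat, with about 5 N of contact, then let go and lifted clear. The wrist picture showed it upright and free.
- **Clamping:** I turned the knob clockwise about 83° in all. The torque rose to about 0.2 N m, sprang back to −0.06 (the click) and began to rise again. I stopped there, let go and moved clear.
- **Carrier position:** In the last wrist view, the carrier was within about 1 mm of the estimated seat, and its plate touched the V block in the side view. The side camera's readings scattered by about 1 mm after letting go.
- **Slip:** From the dark collar mark in the side and scene views, I estimate 0.26–0.3 rad, against 0.31 for one click. That is above the required 0.22 and well below 0.8, but it rests on a mark only a few pixels wide. The two views agreed only if the collar top is at about 54 mm, a height I inferred.
- **Jaw force:** I infer it from the torque rise and the click.
- **Other models:** The arm never went near the arch, the jar or the red look-alike.

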